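Park the screw tote behind the bay's sill

ROBOT

A 7-joint arm with a two-finger parallel gripper is mounted at the origin on a cart in front of the work surface, level with it; the furniture and walls round the work are solid. World frame = base frame: x ahead of the robot, y to its left, z up, the work surface at z = 0. Lengths are in mm, angles in rad, forces in N, time in s.
With the tool pointing down it reaches from about 400 to 875 mm from the base axis. Payload 6.5 kg.
Tool frame: the origin (TCP) lies midway between the tips of the shut fingers; the grasp point (between the pads) lies 19 mm behind it (grip_depth is the distance from the TCP to the grasp point, in mm); z points along the fingers, y is the line along which they close (so a half turn about z gives the same grasp; the last joint's range is limited). The gripper opens to 85 mm and grips with 20 to 120 N. Pads are 22 mm wide; open, the fingers measure 114 mm over their backs; the gripper's body (76 mm by 85 mm) begins 54 mm behind the grasp point. The pads swing forward as they close: fully open they stand 13 mm farther back than shut.
Start: joints at [1.127, 0.536, -0.004, 1.538, 0.003, 1.067, -0.071], TCP at [239.764, -604.155, 202.29] pointing down, gripper open.
Joint ranges: [-2.7, 2.7], [-0.37, 2.16], [-1.27, 1.26], [0.24, 2.4], [-1.31, 4.45], [0.19, 1.91], [-2.76, 2.76]. Speed limits (rad/s): [2.39, 2.39, 3.14, 3.14, 3.14, 3.14, 3.14].

INTERFACE

Orientations are given as a unit quaternion [w, x, y, z].
In Python, from bench import * gives the robot as it stands.
- The arm moves only by the shell command python3 -m pendant 'ROWS'. ROWS is JSON, a list of rows, each an object of numbers: "dx", "dy", "dz": the shift along the tool's x, y, z in units of 25 mm (1.0 is 25 mm); "turn": the turn about the tool's z in degrees; "claw": the finger opening in mm, from 0 to 85.4. In form: [{"dx": .., "dy": .., "dz": .., "turn": .., "claw": ..}, ...]. A call has 1 to 20 rows; each row shifts and turns the commanded pose from where the row before left it, along the tool's axes as they then stand; what a row does not reach is not made up. A row lasts 1/10 s, in which the tool goes at most 50 mm and 8.59 degrees, less where a joint would pass 70% of its speed; a pose out of reach is approached as far as the arm can. A call is refused whole if a number of a shift passes 1 or a number of a turn 8.59, either way. A call with a gripper value outside its range is refused whole. The fingers move at their own pace and stop on an object; the grip force is fixed at half the most. Time passes only in rows, so rows that do not move let the fingers close. It gives the time, the measured TCP pose, the force, the opening and the grip force at its end, in the units of the state.
- read_state(): the state, without advancing time (a new reading comes with each control period).
- read_camera(name): name is "side" or "top"; returns (picture, depth): 400x640x3 uint8, red, green, blue; 400x640 float32, mm along the optical axis (not along the pixel's ray), 0 where there is no reading.
- camera_model(name): a dict with "fx", "fy", "cx", "cy" (pixels), "rvec" (rotation vector, rad) and "tvec" (3), from world to camera coordinates, as OpenCV has them. Camera axes: x right, y down, z forward; pixel columns grow to the right and rows downward; lengths in mm; the calibration is good to about 2 mm. A picture is of the moment at which its call begins. camera_model takes no time and is no camera call.
- close_job(): hands the job in; it is judged then, once.
The state is a dict: "time": time; "joint_positions": joint angles; "qd": joint speeds; "effort": joint torques, N m; "tool_pos": TCP position; "tcp_rot": TCP orientation; "wrist_force": force on the tool from outside, world axes, zero at the start; "moment": the same for the moment, N m; "finger_gap": finger opening in mm; "finger_force": force on a finger pad.
Only numpy, scipy, OpenCV 4.12 (cv2) and the standard library are available. Lean on these libraries where they do the work, as an engineer would, in place of code of your own. Each camera call takes 0.05 s, during which the arm holds its last target. There are 200 camera calls.

TASK

Park the plywood tote in its bay: take it by the bar, raise only its front end and rest that on the sill with the back end still on the bench, and let go. Then push it from behind over the sill until it lies flat in the bay with its front pressing lightly into the sprung pad, pad pushed in by about 5 mm and never right to its end. Never ram the tote into the sill or press it hard down on it, do not lift the tote bodily, and leave the jar, the tape measure and the tape roll where they are.

Things in the scene. Friction and masses are not known exactly. Their poses are not given: they have to be found in the camera images.
- tote: Open plywood tote, 150 long (x) x 110 wide (y), walls 50 high and 6 mm thick, a box of screws fixed in its rear part (top 46 mm up). 0.65 to 1 kg, centre of mass near mid-length. Origin: centre of underside; x to its front (bar end, enters the bay first), z up. Starts flat on the bench, front edge 25 to 65 mm short of the sill's middle, up to 0.2 rad askew and 25 mm to one side.
- bar (a point): Middle of the tote's round wooden carrying bar, 12 mm thick, 86 mm free length across the tote (its y) between two cheeks 95 mm high; 82 mm above the tote's underside and 54 mm ahead of its middle. Pinched from above, fingers closing along the tote's x, it turns between them as the tote tilts only if the grip is light (about 20 N); a hard grip lifts the rear too unless the hand tilts along.
- nose (a point): Middle of the front bottom edge of the tote (75 mm ahead of its origin); axes as the tote's.
- heel (a point): Middle of the rear bottom edge of the tote (75 mm behind its origin); axes as the tote's. The rear wall above it is flat, 110 mm wide and 50 mm high: push there. While the tote tips over the sill the heel rises up to about 30 mm, then drops; fingers that stay level there drag it down and jam it on the sill, so let them rise along.
- bay: Wooden parking bay fixed to the bench, without floor (the tote ends on the bench). Origin: on the bench under the middle of its sill; x into the bay, z up. Sill across the entrance: x -10 to +10 mm, 14 mm high. Side rails 26 mm high, inner faces at y = -66 and +66 mm, x 0 to 250 mm. An adjustable stop, up to 62 mm high, stands in the bay and carries a sprung pad.
- buffer (a joint): How far the sprung pad is pushed in, m: 0 free, 0.014 at its end. Spring 500 N/m, no preload (2.5 N at 5 mm); the tote's friction on the bench keeps it pressed in when the push ends. Pad 80 mm wide, 10 to 40 mm above the bench; its free face lies somewhere from x = 176 to 204 mm in the bay's frame, not measured: feel or look for it.
- jar: Clear jar with a grey lid, 67 mm across, 86 mm high, on the far side of the bay's entrance. Origin: centre of its underside. Leave alone.
- tape_measure: Yellow tape measure, 38x84x70 mm, on the bench beyond the tote, on its far side. Origin: centre of its underside. Leave alone.
- tape_roll: Black roll of insulating tape, 58 mm across, 19 mm high, on the bench beside the tote, on its near side. Origin: centre of its underside. Leave alone.

How it is judged (in metres and radians):
On the way, in this order (a step that is already met when the one before it is completed fails the run):
1. front end of the tote rests on the sill, its back edge still on the bench, and the fingers have let go (contact force between the fingers and tote below 0.2 N and contact force between tote and bay above 0.5 N and x of nose in the frame of bay between -0.005 and 0.085 m and height (world z) of nose above 0.012 m and height (world z) of heel below 0.006 m), for 0.2 s.
2. the tote is pushed from behind while it straddles the sill (contact force between the fingers and tote above 0.3 N and x of the grasp point in the frame of tote below -0.055 m and x of heel in the frame of bay between -0.085 and 0.012 m), for 0.1 s.
At the end, for the whole second after the job is handed in: The tote lies flat on the bench inside the bay, its rear edge past the sill, at rest, with the sprung pad pushed in 2 to 10 mm by its front (x of heel in the frame of bay above 0.008 m and height (world z) of each of heel, nose below 0.005 m and angle between tote's own z axis and vertical below 0.05 rad and value of joint buffer between 0.002 and 0.01 m and linear speed of tote below 0.01 m/s); the robot touches nothing.
It fails at once if the tote presses or rams the bay (sill or rails) with more than 30 N (contact force between tote and bay above 30 N).
It fails at once if the sprung pad is pushed in more than 12 mm (value of joint buffer above 0.012 m).
It fails at once if the tote is lifted bodily: its back edge more than 15 mm up while still over 95 mm short of the sill's middle, or ever more than 45 mm up ((height (world z) of heel above 0.015 m and x of heel in the frame of bay below -0.095 m) or height (world z) of heel above 0.045 m).
It fails at once if the jar, the tape measure or the tape roll is moved more than 15 mm (distance of any of jar, tape_measure, tape_roll from where it was at the start of the episode above 0.015 m).
It also fails if it takes over 72 s, if anything falls off the work surface, if the arm or the gripper's body presses on something with over 40 N, if the wrist force passes 120 N, or if a joint passes its speed limit or range.

## Working session

There is one attempt and no reset: what is moved stays moved. The work goes in short steps, Python scripts to look and compute and a shell command to move; the robot and the scene stay as the last step left them, time stands still between calls to the robot, and variables do not carry over. Pictures are saved under pics/ and viewed, at most 10 in all, crops included, and the job is handed in when it is done.

```bash
mkdir -p pics; ls
python3 - <<'E'
from bench import *
import cv2,numpy as np
print(read_state())
for n in("side","top"):
    p,d=read_camera(n); cv2.imwrite(f"pics/{n}0.png",p[:,:,::-1]); np.savez(f"pics/{n}0.npz",p=p,d=d); print(n,camera_model(n))
E
```

```text
pics
{'time': 0.0, 'joint_positions': array([ 1.12680431,  0.53721916, -0.00444709,  1.53887276,  0.00261123,
        1.0672739 , -0.07121074]), 'qd': array([ 5.68058986e-04, -6.91723432e-06, -4.01973712e-04,  4.81480818e-05,
        2.61184700e-03, -8.32675712e-05, -3.90374092e-04]), 'effort': array([-5.70054272e-04, -5.83411252e+01,  1.04836375e+00, -2.59104699e+01,
        1.23481115e-02,  9.57892888e-03,  2.79010231e-05]), 'tool_pos': array([ 239.49451376, -603.536593  ,  201.37885167]), 'tcp_rot': array([-8.52785561e-04,  9.82204813e-01,  1.87810875e-01, -2.31710681e-04]), 'wrist_force': array([-0.42058701, -0.31005516,  0.36182178]), 'moment': array([-0.00948205, -0.01874743,  0.0149935 ]), 'finger_force': 0.0, 'finger_gap': 85.45590180158969}
side {'fx': 438.14593428104683, 'fy': 438.14593428104683, 'cx': 316.53628814061227, 'cy': 194.15297285568505, 'rvec': array([ 0.29939903, -2.49792127,  1.59784053]), 'tvec': array([535.97955624, 120.44115995, 822.58428356])}
top {'fx': 432.9331051400442, 'fy': 432.9331051400442, 'cx': 324.1376189675222, 'cy': 199.12743645191932, 'rvec': array([ 2.11948638, -2.09267459,  0.23797287]), 'tvec': array([  7.10888773, 559.83508873, 999.71532932])}
```

View pics/top0.png

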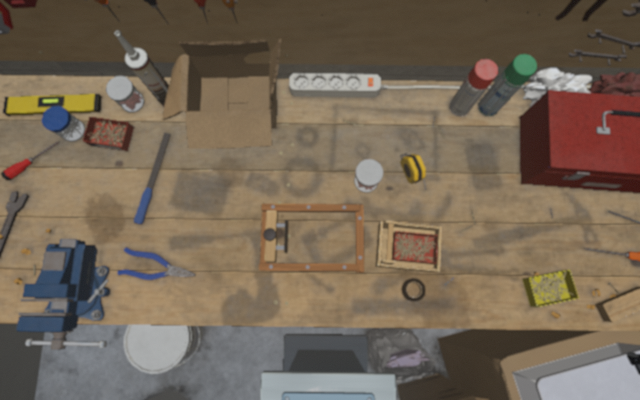

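View pics/side0.png

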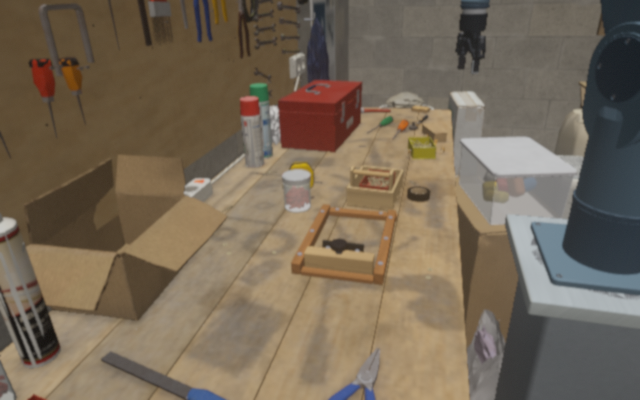

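The top view shows the bay at cols 261–363 and rows 204–272, with its sill at col ~360. The tote is at cols 378–441 and rows 221–270, with its bar at the left end (col ~384). The jar is at (368,175), the tape measure at (413,167), the tape roll at (413,289) and the pad at col ~285. The side view shows the same layout from the bay's far end. Next I'll enlarge the work area.

```bash
cat > h.py <<'E'
import cv2,numpy as np
from bench import *
def cam(n):
    m=camera_model(n); R=cv2.Rodrigues(np.array(m["rvec"]))[0]; return m,R,np.array(m["tvec"]).ravel()
def ray(n,u,v,z):
    m,R,t=cam(n); d=R.T@np.array([(u-m["cx"])/m["fx"],(v-m["cy"])/m["fy"],1]); c=-R.T@t
    return c+d*(z-c[2])/d[2]
def cloud(n,d):
    m,R,t=cam(n); v,u=np.mgrid[:400,:640]; d=d.astype(float)
    P=np.stack([(u-m["cx"])/m["fx"]*d,(v-m["cy"])/m["fy"]*d,d],-1)-t
    return P@R
E
python3 - <<'E'
from h import *
a=np.load("pics/top0.npz");p=a["p"];d=a["d"]
c=p[190:305,255:450,::-1]; cv2.imwrite("pics/topc.png",cv2.resize(c,None,fx=4,fy=4,interpolation=cv2.INTER_CUBIC))
W=cloud("top",d)
for u,v in[(310,240),(370,240),(361,240),(310,208),(310,268),(410,245),(285,237),(270,237),(384,245)]: print(u,v,W[v,u].round(1), )
E
```

```text
310 240 [466.7  48.8  -1.1]
370 240 [ 4.686e+02 -1.041e+02 -2.000e-01]
361 240 [466.3 -79.7  15.3]
310 208 [544.3  49.6  26.3]
310 268 [394.2  46.6  28.9]
410 245 [ 453.3 -199.2   31.6]
285 237 [468.2 109.2  39.4]
270 237 [464.7 143.3  61.8]
384 245 [ 455.5 -138.5    6.6]
```

View pics/topc.png

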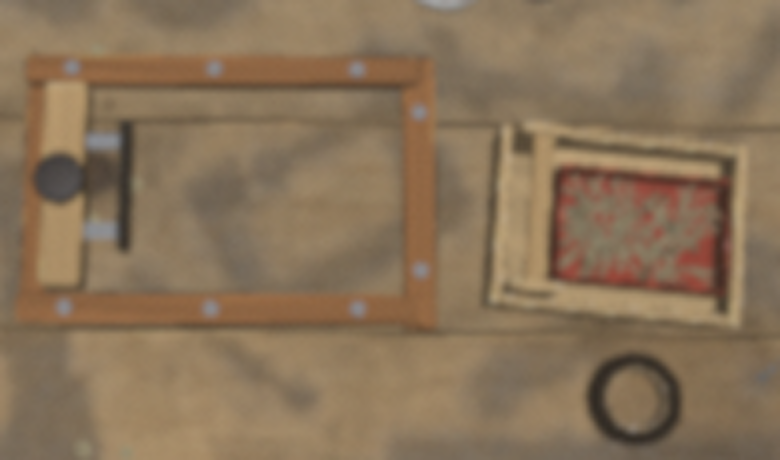

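The enlarged crop (4x, offset 255,190) shows the sill at crop x 405–434 and the pad face at x≈132. The tote bar is at (540, 140–290), and the tote's rear corners are at (745,147) and (738,325). The red screw box sits behind the bar.

```bash
cat > m.py <<'E'
from h import *
def bay():
    f=lambda x,y,z:ray("top",255+x/4-.375,190+y/4-.375,z)[:2]
    return f
f=bay()
if __name__=="__main__":
    print("sill front(out) z14",f(434,100,14),f(434,290,14),"in",f(405,100,14),f(405,290,14))
    print("rail inner far",f(100,85,26),f(390,86,26),"near",f(100,293,26),f(390,294,26))
    print("pad face",f(132,125,40),f(131,250,40))
    print("tote rear",f(745,147,50),f(738,325,50),"front",f(503,124,50),f(490,305,50))
    print("bar",f(544,142,82),f(538,285,82), "bar edges",f(555,210,82),f(527,210,82))
    a=np.load("pics/top0.npz");W=cloud("top",a["d"])
    m=(W[...,2]>74)&(W[...,2]<100)&(W[...,1]<-100)&(W[...,1]>-300)&(W[...,0]>390)&(W[...,0]<520)
    P=W[m];print(len(P),P.mean(0),cv2.minAreaRect(P[:,:2].astype(np.float32)))
    hsv=cv2.cvtColor(a["p"],cv2.COLOR_RGB2HSV)
    for n,s in(("jar",(353,155,385,195)),("roll",(398,275,430,305)),("meas",(398,150,428,185))):
        x0,y0,x1,y1=s;Q=W[y0:y1,x0:x1].reshape(-1,3);Q=Q[Q[:,2]>10];print(n,Q.min(0).round(),Q.max(0).round())
E
python3 m.py
```

```text
sill front(out) z14 [531.39296997 -85.68614291] [411.27486426 -84.77192314] in [531.15044582 -67.21117694] [411.04846974 -66.73864157]
rail inner far [535.97821176 126.01206916] [537.74441252 -56.85098194] near [405.93463118 121.4976022 ] [407.55918878 -56.5863285 ]
pad face [508.28911857 103.91324989] [431.11844669 102.15626436]
tote rear [ 497.81562173 -272.65282553] [ 389.94341044 -263.38125784] front [ 510.16557926 -124.5497444 ] [ 399.95320318 -114.94399702]
bar [ 494.04129775 -144.42311555] [ 409.6233651  -139.10234717] bar edges [ 453.61977243 -150.03128772] [ 453.4087369  -133.53397701]
273 [ 453.99717892 -140.7839232    88.25930786] ((453.9208068847656, -140.72381591796875), (28.878662109375, 98.38581085205078), 85.4946060180664)
jar [ 327. -126.   11.] [ 655.   17. 1098.]
roll [ 319. -235.   10.] [ 374.   17. 1098.]
meas [ 327. -241.   10.] [ 699.   17. 1098.]
```

```bash
cat > go.py <<'E'
import sys
from h import *
from scipy.spatial.transform import Rotation as Ro
def rel(t):
    s=read_state();q=s["tcp_rot"];R=Ro.from_quat([q[1],q[2],q[3],q[0]]).as_matrix()
    d=np.array(t)-s["tool_pos"]
    print("t",round(s["time"],2),"pos",s["tool_pos"].round(1),"yang",np.degrees(np.arctan2(R[1,1],R[0,1])).round(2),"need units",(R.T@d/25).round(3),"F",s["wrist_force"].round(2),"gap",round(s["finger_gap"],1),"ff",round(s["finger_force"],2), "q7",s["joint_positions"][6].round(2))
if __name__=="__main__": rel([float(v) for v in sys.argv[1:4]])
E
python3 -m pendant '[{"turn":6.6},{"turn":6.6},{"turn":6.6},{"turn":6.5},{"dx":0.4,"dy":-0.96,"claw":40},{"dx":0.4,"dy":-0.96},{"dx":0.4,"dy":-0.96},{"dx":0.4,"dy":-0.96},{"dx":0.4,"dy":-0.96},{"dx":0.4,"dy":-0.96},{"dx":0.4,"dy":-0.96},{"dx":0.4,"dy":-0.96},{"dx":0.4,"dy":-0.96},{"dx":0.4,"dy":-0.96},{"dx":0.4,"dy":-0.96},{"dx":0.4,"dy":-0.96},{"dx":0.4,"dy":-0.96},{"dx":0.4,"dy":-0.96},{"dx":0.4,"dy":-0.96},{"dx":0.4,"dy":-0.96}]'
python3 go.py 453.8 -140.5 120
```

```text
t 0.1 pos [ 239.5 -603.6  201.5] yang -68.35 need units [ 14.801 -14.05    3.279] F [ 0.13  0.49 -0.01] gap 85.3 ff 0.0 q7 -0.07$[0]: bad value
```

```bash
python3 -m pendant '[{"dx":0,"dy":0,"dz":0,"turn":6.6,"claw":40},{"dx":0,"dy":0,"dz":0,"turn":6.6,"claw":40},{"dx":0,"dy":0,"dz":0,"turn":6.6,"claw":40},{"dx":0,"dy":0,"dz":0,"turn":6.5,"claw":40}]'
python3 go.py 453.8 -140.5 120
```

```text
time: 0.5
tool_pos: [239.6, -603.8, 201.7]
tcp_rot: [-0.0, 0.999, -0.043, -0.0]
wrist_force: [0.6, 0.3, -0.1]
finger_gap: 40.0
finger_force: 0.0
t 0.5 pos [ 239.6 -603.8  201.7] yang -94.92 need units [  6.948 -19.194   3.284] F [ 0.61  0.26 -0.07] gap 40.0 ff 0.0 q7 -0.49
```

```bash
python3 -m pendant '[{"dx":0.35,"dy":-0.96,"dz":0,"turn":0,"claw":40},{"dx":0.35,"dy":-0.96,"dz":0,"turn":0,"claw":40},{"dx":0.35,"dy":-0.96,"dz":0,"turn":0,"claw":40},{"dx":0.35,"dy":-0.96,"dz":0,"turn":0,"claw":40},{"dx":0.35,"dy":-0.96,"dz":0,"turn":0,"claw":40},{"dx":0.35,"dy":-0.96,"dz":0,"turn":0,"claw":40},{"dx":0.35,"dy":-0.96,"dz":0,"turn":0,"claw":40},{"dx":0.35,"dy":-0.96,"dz":0,"turn":0,"claw":40},{"dx":0.35,"dy":-0.96,"dz":0,"turn":0,"claw":40},{"dx":0.35,"dy":-0.96,"dz":0,"turn":0,"claw":40},{"dx":0.35,"dy":-0.96,"dz":0,"turn":0,"claw":40},{"dx":0.35,"dy":-0.96,"dz":0.4,"turn":0,"claw":40},{"dx":0.35,"dy":-0.96,"dz":0.4,"turn":0,"claw":40},{"dx":0.35,"dy":-0.96,"dz":0.4,"turn":0,"claw":40},{"dx":0.35,"dy":-0.96,"dz":0.4,"turn":0,"claw":40},{"dx":0.35,"dy":-0.96,"dz":0.4,"turn":0,"claw":40},{"dx":0.35,"dy":-0.96,"dz":0.4,"turn":0,"claw":40},{"dx":0.35,"dy":-0.96,"dz":0.4,"turn":0,"claw":40},{"dx":0.35,"dy":-0.96,"dz":0.4,"turn":0,"claw":40},{"dx":0.35,"dy":-0.95,"dz":0,"turn":0,"claw":40}]'
python3 go.py 453.8 -140.5 63
python3 - <<'E'
from h import *
p,d=read_camera("side");cv2.imwrite("pics/s1.png",cv2.resize(p[120:290,270:440,::-1],None,fx=3.5,fy=3.5,interpolation=cv2.INTER_CUBIC))
E
```

```text
time: 2.5
tool_pos: [452.2, -138.9, 120.9]
tcp_rot: [-0.0, 0.999, -0.041, -0.001]
wrist_force: [0.7, -0.1, 0.1]
finger_gap: 40.1
finger_force: 0.0
t 2.5 pos [ 452.2 -138.9  120.9] yang -94.64 need units [0.077 0.061 2.316] F [ 0.7  -0.07  0.07] gap 40.1 ff 0.0 q7 -1.5
```

View pics/s1.png

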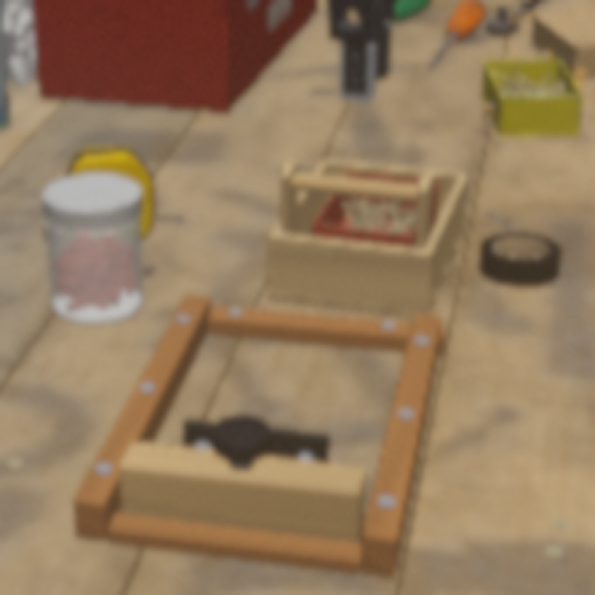

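The crop shows the tote intact with its bar at crop (355,185). The fingers appear at crop (358,70), which looks far behind the bar. I'll project the TCP into this view to check.

Run:
```python
from h import *
for n in("side","top"):
    m,R,t=cam(n);K=np.array([[m["fx"],0,m["cx"]],[0,m["fy"],m["cy"]],[0,0,1.]])
    P=np.array([[452.2,-138.9,120.9],[453.8,-140.5,82],[472,-76,14]],float)
    print(n,cv2.projectPoints(P,cv2.Rodrigues(R)[0],t,K,None)[0].reshape(-1,2).round(1))
p,d=read_camera("top");cv2.imwrite("pics/t1.png",cv2.resize(p[190:305,255:450,::-1],None,fx=4,fy=4,interpolation=cv2.INTER_CUBIC))
```

```text
side [[373.6 157.9]
 [372.5 173.4]
 [359.8 211. ]]
top [[391.2 240.6]
 [389.3 242. ]
 [359.5 237.8]]
```

View pics/t1.png

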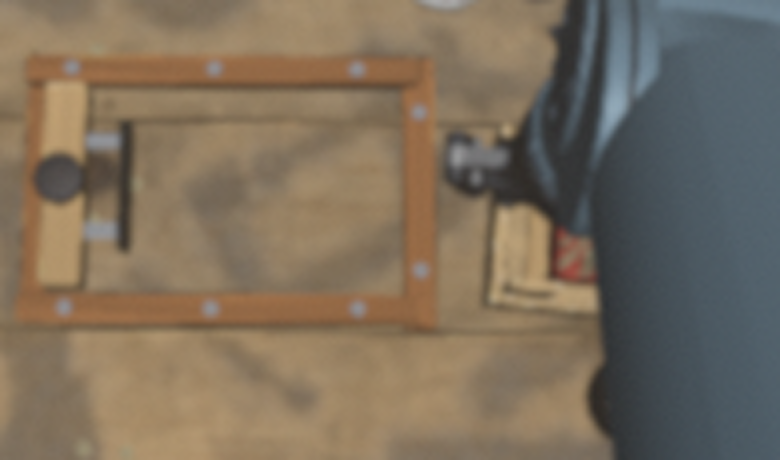

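Side view: fingers at px ~(372,148), against an expected (373,158). Top view: finger at px ~(374,230), against an expected (391,241). They don't agree, so I'll use depth to see where the fingers really are.

Run:
```python
from h import *
print(read_state()["tool_pos"],read_state()["joint_positions"].round(3))
for n in("side","top"):
    p,d=read_camera(n);W=cloud(n,d)
    m=(abs(W[...,0]-460)<60)&(abs(W[...,1]+135)<80)&(W[...,2]>105)&(W[...,2]<260)
    Q=W[m];print(n,len(Q))
    for a in range(105,260,15):
        q=Q[(Q[:,2]>=a)&(Q[:,2]<a+15)]
        if len(q):print(a,len(q),q.min(0).round(),q.max(0).round())
```

```text
[ 454.25609013 -136.38418833  121.85041337] [ 0.284  0.362 -0.103  2.055  0.052  0.728 -1.497]
side 886
150 63 [ 443. -159.  152.] [ 466. -101.  165.]
165 94 [ 442. -164.  165.] [467. -99. 180.]
180 87 [ 442. -166.  180.] [467. -95. 195.]
195 117 [ 438. -187.  195.] [472. -80. 210.]
210 107 [ 436. -157.  210.] [471. -73. 225.]
225 147 [ 436. -194.  225.] [471. -69. 240.]
240 198 [ 434. -195.  240.] [475. -66. 255.]
255 73 [ 434. -168.  255.] [475. -73. 260.]
top 232
150 4 [ 443. -113.  160.] [ 447. -105.  165.]
165 3 [ 442. -117.  167.] [ 443. -114.  174.]
180 1 [ 448. -105.  181.] [ 448. -105.  181.]
195 42 [ 441. -111.  195.] [457. -87. 210.]
210 24 [ 436. -119.  210.] [452. -82. 225.]
225 17 [ 437. -115.  225.] [445. -78. 238.]
240 91 [ 444. -105.  242.] [470. -72. 255.]
255 50 [ 443. -107.  255.] [467. -74. 260.]
```

Run:
```python
from h import *
a=np.load("pics/side0.npz");W=cloud("side",a["d"])
Q=W[40:80,445:500].reshape(-1,3);Q=Q[(abs(Q[:,0]-240)<90)&(abs(Q[:,1]+604)<90)]
for lo in range(150,330,15):
    q=Q[(Q[:,2]>=lo)&(Q[:,2]<lo+15)]
    if len(q):print(lo,len(q),q.min(0).round(),q.max(0).round())
p,d=read_camera("side");W=cloud("side",d)
print(p[140:166:2,372].tolist());print(W[140:166:2,372].round(0).tolist())
```

```text
240 59 [ 213. -649.  243.] [ 269. -547.  255.]
255 84 [ 213. -650.  255.] [ 268. -547.  270.]
270 85 [ 214. -655.  270.] [ 272. -542.  285.]
285 124 [ 203. -668.  285.] [ 279. -526.  300.]
300 155 [ 203. -665.  300.] [ 278. -525.  315.]
315 159 [ 204. -662.  315.] [ 278. -528.  330.]
[[57, 51, 46], [57, 52, 47], [58, 51, 46], [90, 86, 82], [128, 117, 103], [143, 124, 99], [142, 123, 99], [139, 122, 100], [136, 120, 100], [142, 125, 104], [145, 128, 107], [148, 129, 105], [150, 131, 105]]
[[452.0, -104.0, 175.0], [452.0, -102.0, 171.0], [452.0, -107.0, 165.0], [452.0, -107.0, 160.0], [453.0, -112.0, 154.0], [510.0, -541.0, 1.0], [507.0, -522.0, 1.0], [505.0, -504.0, 0.0], [503.0, -489.0, -1.0], [500.0, -468.0, 0.0], [497.0, -451.0, 0.0], [494.0, -431.0, 1.0], [492.0, -417.0, -0.0]]
```

The body starts at z≈195, which matches the stated TCP. The visible fingers end about 25 mm higher than that TCP implies. I'll descend to the nominal height, close gently and see what the opening tells.

```bash
python3 go.py 453.8 -141 63; python3 -m pendant '[{"dx":0,"dy":0.1,"dz":0.5,"turn":0,"claw":40},{"dx":0,"dy":0.08,"dz":0.5,"turn":0,"claw":40},{"dx":0,"dy":0,"dz":0.5,"turn":0,"claw":40},{"dx":0,"dy":0,"dz":0.5,"turn":0,"claw":40},{"dx":0,"dy":0,"dz":0.3,"turn":0,"claw":40},{"dx":0,"dy":0,"dz":0,"turn":0,"claw":40},{"dx":0,"dy":0,"dz":0,"turn":0,"claw":40}]'; python3 go.py 453.8 -141 63
python3 -m pendant '[{"dx":0,"dy":0,"dz":0,"turn":0,"claw":16},{"dx":0,"dy":0,"dz":0,"turn":0,"claw":11},{"dx":0,"dy":0,"dz":0,"turn":0,"claw":11},{"dx":0,"dy":0,"dz":0,"turn":0,"claw":11}]'; python3 go.py 453.8 -141 63
```

```text
t 2.75 pos [ 452.7 -140.8  122.2] yang -94.67 need units [0.048 0.005 2.367] F [ 0.21 -0.21 -0.48] gap 40.0 ff 0.0 q7 -1.5
time: 3.45
tool_pos: [452.8, -144.6, 64.7]
tcp_rot: [-0.0, 0.999, -0.041, -0.0]
wrist_force: [-0.9, 0.0, -0.1]
finger_gap: 40.2
finger_force: 0.0
t 3.45 pos [ 452.8 -144.6   64.7] yang -94.64 need units [ 0.029 -0.146  0.067] F [-0.94  0.01 -0.1 ] gap 40.2 ff 0.0 q7 -1.5
time: 3.85
tool_pos: [452.9, -144.7, 65.0]
tcp_rot: [0.0, 0.999, -0.041, 0.0]
wrist_force: [-0.2, -0.3, 0.3]
finger_gap: 11.3
finger_force: 0.0
t 3.85 pos [ 452.9 -144.7   65. ] yang -94.65 need units [ 0.023 -0.152  0.081] F [-0.16 -0.34  0.35] gap 11.3 ff 0.0 q7 -1.5
```

```bash
python3 -m pendant '[{"dx":0,"dy":0,"dz":0,"turn":0,"claw":7},{"dx":0,"dy":0,"dz":0,"turn":0,"claw":7}]'
python3 - <<'E'
from h import *
p,d=read_camera("side");cv2.imwrite("pics/s2.png",cv2.resize(p[120:230,310:430,::-1],None,fx=5,fy=5,interpolation=cv2.INTER_CUBIC))
E
```

```text
time: 4.05
tool_pos: [452.7, -144.7, 64.8]
tcp_rot: [0.0, 0.999, -0.041, 0.0]
wrist_force: [-0.0, 0.2, -0.6]
finger_gap: 6.8
finger_force: 0.0
```

View pics/s2.png

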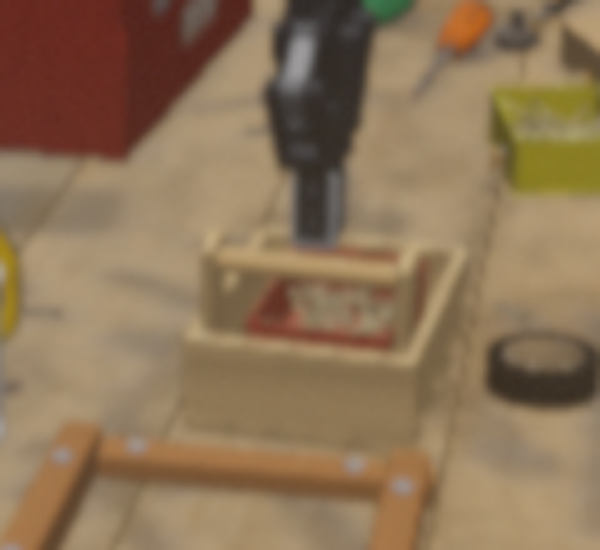

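The crop shows the shut fingertips ending at (318,245), just above the bar (row ~262), with nothing between them. So the real tips sit higher than the reported TCP. I'll measure that offset.

Run:
```python
from h import *
p,d=read_camera("side");W=cloud("side",d)
for v in range(150,180,2): print(v,p[v,373].tolist(),W[v,373].round(0).tolist())
p,d=read_camera("top");W=cloud("top",d)
m=(abs(W[...,0]-453)<30)&(abs(W[...,1]+141)<40)&(W[...,2]>84)&(W[...,2]<125)
Q=W[m];print(np.c_[Q].round(0)[::4])
```

```text
150 [62, 56, 53] [449.0, -100.0, 153.0]
152 [55, 48, 42] [450.0, -110.0, 145.0]
154 [54, 46, 40] [450.0, -107.0, 142.0]
156 [59, 51, 46] [452.0, -126.0, 130.0]
158 [60, 54, 49] [452.0, -127.0, 125.0]
160 [57, 50, 45] [452.0, -127.0, 120.0]
162 [58, 51, 46] [451.0, -125.0, 116.0]
164 [61, 55, 49] [451.0, -125.0, 111.0]
166 [61, 54, 49] [451.0, -127.0, 106.0]
168 [95, 85, 81] [452.0, -131.0, 99.0]
170 [142, 109, 86] [469.0, -263.0, 42.0]
172 [182, 152, 109] [452.0, -138.0, 87.0]
174 [158, 130, 90] [452.0, -134.0, 83.0]
176 [134, 104, 78] [452.0, -136.0, 77.0]
178 [147, 127, 100] [466.0, -248.0, 26.0]
[[ 448. -128.  112.]
 [ 442. -135.   99.]
 [ 439. -136.   88.]
 [ 437. -136.   87.]
 [ 435. -134.   86.]
 [ 434. -143.   89.]
 [ 432. -141.   88.]
 [ 430. -141.   86.]
 [ 427. -138.   88.]
 [ 425. -136.   86.]]
```

The shut tips are at z≈98 while the TCP reads 65, so the tips are about 33 mm above the reported TCP. I'll open, descend about 31 mm further, and close in steps.

```bash
python3 -m pendant '[{"dx":0,"dy":-0.15,"dz":0,"turn":0,"claw":40},{"dx":0,"dy":0,"dz":0,"turn":0,"claw":40},{"dx":0,"dy":0,"dz":0,"turn":0,"claw":40},{"dx":0,"dy":0,"dz":0.4,"turn":0,"claw":40},{"dx":0,"dy":0,"dz":0.4,"turn":0,"claw":40},{"dx":0,"dy":0,"dz":0.4,"turn":0,"claw":40},{"dx":0,"dy":0,"dz":0.05,"turn":0,"claw":40},{"dx":0,"dy":0,"dz":0,"turn":0,"claw":25},{"dx":0,"dy":0,"dz":0,"turn":0,"claw":15},{"dx":0,"dy":0,"dz":0,"turn":0,"claw":15}]'; python3 go.py 453.8 -141 33
python3 -m pendant '[{"dx":0,"dy":0,"dz":0,"turn":0,"claw":12.5},{"dx":0,"dy":0,"dz":0,"turn":0,"claw":11.5},{"dx":0,"dy":0,"dz":0,"turn":0,"claw":11.5}]'; python3 go.py 453.8 -141 33
```

```text
time: 5.2
tool_pos: [453.3, -141.0, 33.8]
tcp_rot: [0.0, 0.999, -0.041, 0.0]
wrist_force: [-0.7, 0.4, -0.3]
finger_gap: 15.1
finger_force: 0.0
t 5.2 pos [ 453.3 -141.    33.8] yang -94.65 need units [ 0.019 -0.002  0.033] F [-0.67  0.42 -0.31] gap 15.1 ff 0.0 q7 -1.52
time: 5.5
tool_pos: [453.4, -140.5, 33.8]
tcp_rot: [-0.0, 0.999, -0.04, 0.0]
wrist_force: [-0.0, 2.9, 3.4]
finger_gap: 11.7
finger_force: 6.9
t 5.5 pos [ 453.4 -140.5   33.8] yang -94.63 need units [0.019 0.017 0.032] F [-0.02  2.92  3.45] gap 11.7 ff 6.91 q7 -1.52
```

The bar is held at gap 11.7 and the force follows the commanded gap, so a light grip is possible. I'll go to about 20 N and lift slightly.

```bash
python3 -m pendant '[{"dx":0,"dy":0,"dz":0,"turn":0,"claw":10.9},{"dx":0,"dy":0,"dz":0,"turn":0,"claw":10.6},{"dx":0,"dy":0,"dz":0,"turn":0,"claw":10.6}]'; python3 -m pendant '[{"dx":0,"dy":0,"dz":-0.15,"turn":0,"claw":10.6},{"dx":0,"dy":0,"dz":-0.15,"turn":0,"claw":10.6},{"dx":0,"dy":0,"dz":0,"turn":0,"claw":10.6}]'; python3 go.py 453.8 -141 33
```

```text
time: 5.8
tool_pos: [453.4, -140.5, 33.8]
tcp_rot: [-0.0, 0.999, -0.04, 0.0]
wrist_force: [-0.7, 3.7, 5.1]
finger_gap: 11.2
finger_force: 22.7
time: 6.1
tool_pos: [452.4, -141.3, 41.0]
tcp_rot: [0.0, 0.999, -0.041, -0.0]
wrist_force: [0.6, -0.2, -6.2]
finger_gap: 10.9
finger_force: 22.0
t 6.1 pos [ 452.4 -141.3   41. ] yang -94.7 need units [ 0.055 -0.018  0.321] F [ 0.56 -0.24 -6.19] gap 10.9 ff 21.99 q7 -1.52
```

```bash
python3 -m pendant '[{"dx":0,"dy":0.05,"dz":-0.15,"turn":0,"claw":10.6},{"dx":0,"dy":0.05,"dz":-0.15,"turn":0,"claw":10.6},{"dx":0,"dy":0.05,"dz":-0.15,"turn":0,"claw":10.6},{"dx":0,"dy":0.05,"dz":-0.15,"turn":0,"claw":10.6},{"dx":0,"dy":0,"dz":0,"turn":0,"claw":10.6},{"dx":0,"dy":0,"dz":0,"turn":0,"claw":10.6}]'; python3 go.py 453.8 -141 57
python3 - <<'E'
from h import *
p,d=read_camera("side");np.savez("pics/s3.npz",p=p,d=d);cv2.imwrite("pics/s3.png",cv2.resize(p[140:225,330:430,::-1],None,fx=7,fy=7,interpolation=cv2.INTER_CUBIC))
W=cloud("side",d)
# walls rim: top z along near rim ; front wall
for v,u in[(180,402),(185,400),(190,398),(195,370),(200,370),(195,390),(200,390),(170,404)]: print(u,v,W[v,u].round(0))
E
```

```text
time: 6.7
tool_pos: [452.7, -145.8, 56.2]
tcp_rot: [-0.0, 0.999, -0.041, 0.0]
wrist_force: [0.1, -0.1, -5.2]
finger_gap: 11.2
finger_force: 21.8
t 6.7 pos [ 452.7 -145.8   56.2] yang -94.65 need units [ 0.027 -0.194 -0.033] F [ 0.1  -0.05 -5.19] gap 11.2 ff 21.85 q7 -1.5
402 180 [ 392. -249.   26.]
400 185 [ 394. -219.   24.]
398 190 [ 397. -190.   23.]
370 195 [ 455. -112.   39.]
370 200 [ 454. -112.   26.]
390 195 [ 408. -108.   45.]
390 200 [ 408. -109.   32.]
404 170 [ 396. -386.   -0.]
```

View pics/s3.png

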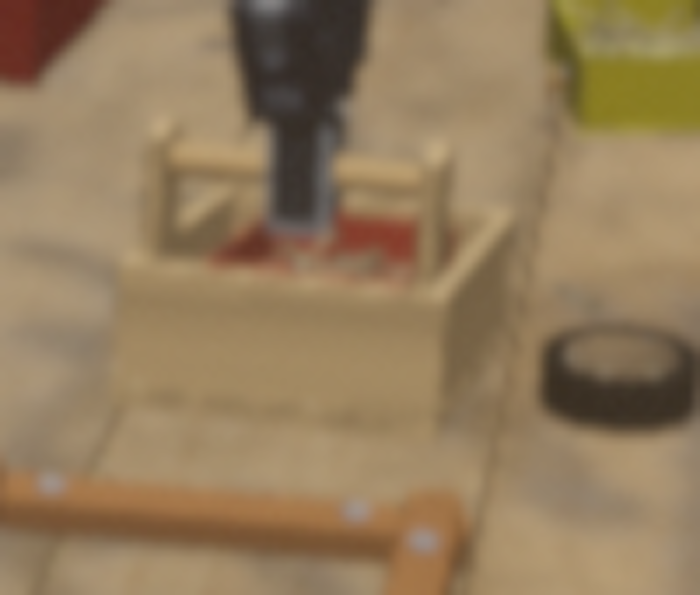

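The fingers hold the bar at crop (300,165), and the tote's front is off the bench. I'll check the tilt by depth along the near rim.

```bash
cat > rim.py <<'E'
from h import *
import sys
def rim(d,x0=383,x1=412,y0=-285,y1=-100):
    W=cloud("side",d);M=(W[...,0]>x0)&(W[...,0]<x1)&(W[...,2]>30)&(W[...,2]<90)
    for y in range(y0,y1,15):
        m=M&(W[...,1]>=y)&(W[...,1]<y+15)
        if m.sum()>3:print(y+7,m.sum(),"ztop",np.percentile(W[m][:,2],95).round(1))
if __name__=="__main__": rim(np.load(sys.argv[1])["d"])
E
python3 rim.py pics/s3.npz
```

```text
-263 17 ztop 49.6
-248 22 ztop 51.7
-233 9 ztop 54.1
-218 11 ztop 56.1
-203 12 ztop 59.9
-188 15 ztop 63.0
-173 16 ztop 65.2
-158 16 ztop 68.7
-143 29 ztop 85.2
-128 41 ztop 87.6
-113 87 ztop 73.1
```

Tilt is about 0.16 rad and the rear rim is still at 50 mm, so the heel is on the bench. I'll grip firmly now that it is tilted, then square it up and shift it sideways.

```bash
python3 -m pendant '[{"dx":0,"dy":0,"dz":0,"turn":0,"claw":9.5},{"dx":0,"dy":0,"dz":0,"turn":0,"claw":9},{"dx":0,"dy":0,"dz":0,"turn":-1.3,"claw":9},{"dx":0,"dy":0,"dz":0,"turn":-1.3,"claw":9},{"dx":0,"dy":0,"dz":0,"turn":-1.3,"claw":9},{"dx":0,"dy":0,"dz":0,"turn":-1.25,"claw":9},{"dx":0.15,"dy":-0.1,"dz":0,"turn":0,"claw":9},{"dx":0.15,"dy":-0.1,"dz":0,"turn":0,"claw":9},{"dx":0.15,"dy":-0.1,"dz":0,"turn":0,"claw":9},{"dx":0.16,"dy":-0.1,"dz":0,"turn":0,"claw":9},{"dx":0.16,"dy":-0.1,"dz":0,"turn":0,"claw":9},{"dx":0,"dy":0,"dz":0,"turn":0,"claw":9},{"dx":0,"dy":0,"dz":0,"turn":0,"claw":9}]'; python3 go.py 472 -84 57
cat > tote.py <<'E'
from h import *
import sys
n=sys.argv[1]
p,d=read_camera("side");np.savez(f"pics/{n}s.npz",p=p,d=d)
W=cloud("side",d)
z=W[...,2];y=W[...,1];x=W[...,0]
# near rim / far rim line, by height percentile
for s,(a,b) in {"near":(380,440),"far":(490,545)}.items():
    for yy in range(-290,0,20):
        m=(x>a)&(x<b)&(z>30)&(z<85)&(y>=yy)&(y<yy+20)
        if m.sum()>5:
            q=W[m];t=np.percentile(q[:,2],90);r=q[q[:,2]>t-4];print(s,yy+10,m.sum(),"ztop",t.round(1),"x",r[:,0].min().round(),r[:,0].max().round())
p2,d2=read_camera("top");np.savez(f"pics/{n}t.npz",p=p2,d=d2)
E
python3 tote.py a
```

```text
time: 8.05
tool_pos: [472.5, -132.6, 56.2]
tcp_rot: [-0.0, 1.0, 0.005, 0.001]
wrist_force: [0.3, 1.4, -5.5]
finger_gap: 9.9
finger_force: 52.4
t 8.05 pos [ 472.5 -132.6   56.2] yang -89.44 need units [-1.000e-03 -1.943e+00 -3.100e-02] F [ 0.28  1.44 -5.54] gap 9.9 ff 52.45 q7 -1.46
near -240 28 ztop 50.1 x 422.0 436.0
near -220 8 ztop 56.0 x 423.0 426.0
near -200 11 ztop 59.9 x 421.0 426.0
near -180 13 ztop 61.2 x 421.0 426.0
near -160 17 ztop 66.0 x 421.0 426.0
near -140 21 ztop 80.0 x 426.0 427.0
near -120 33 ztop 81.7 x 426.0 431.0
near -100 181 ztop 71.6 x 420.0 439.0
far -240 73 ztop 48.9 x 506.0 528.0
far -220 27 ztop 53.0 x 510.0 529.0
far -200 29 ztop 56.7 x 509.0 530.0
far -180 13 ztop 58.1 x 509.0 526.0
far -160 6 ztop 59.4 x 509.0 510.0
far -140 15 ztop 78.3 x 518.0 519.0
far -120 25 ztop 83.3 x 518.0 523.0
far -100 336 ztop 71.9 x 491.0 529.0
```

Square and centred to within about 2.5 mm. Next it goes forward over the sill.

```bash
python3 -m pendant '[{"dx":-0.04,"dy":-0.25,"dz":0,"turn":0,"claw":9},{"dx":-0.04,"dy":-0.25,"dz":0,"turn":0,"claw":9},{"dx":0,"dy":-0.25,"dz":0,"turn":0,"claw":9},{"dx":0,"dy":-0.25,"dz":0,"turn":0,"claw":9},{"dx":0,"dy":-0.25,"dz":0,"turn":0,"claw":9},{"dx":0,"dy":-0.25,"dz":0,"turn":0,"claw":9},{"dx":0,"dy":-0.25,"dz":0,"turn":0,"claw":9},{"dx":0,"dy":-0.2,"dz":0,"turn":0,"claw":9},{"dx":0,"dy":0,"dz":0,"turn":0,"claw":9},{"dx":0,"dy":0,"dz":0,"turn":0,"claw":10.6},{"dx":0,"dy":0,"dz":0,"turn":0,"claw":10.6}]'; python3 go.py 472 -84 50; python3 tote.py b
```

```text
time: 9.25
tool_pos: [469.7, -83.9, 56.2]
tcp_rot: [-0.0, 1.0, 0.005, 0.0]
wrist_force: [-0.2, 3.9, -3.2]
finger_gap: 10.6
finger_force: 32.2
t 9.25 pos [469.7 -83.9  56.2] yang -89.48 need units [0.093 0.006 0.25 ] F [-0.15  3.88 -3.21] gap 10.6 ff 32.24 q7 -1.57
near -200 24 ztop 48.7 x 420.0 433.0
near -180 13 ztop 53.9 x 418.0 424.0
near -160 13 ztop 57.2 x 418.0 422.0
near -140 13 ztop 61.3 x 418.0 423.0
near -120 19 ztop 64.2 x 418.0 422.0
near -100 20 ztop 68.1 x 418.0 423.0
near -80 24 ztop 79.8 x 423.0 424.0
near -60 210 ztop 75.0 x 417.0 439.0
near -40 42 ztop 45.5 x 420.0 435.0
far -200 52 ztop 47.2 x 504.0 522.0
far -180 26 ztop 52.4 x 508.0 528.0
far -160 33 ztop 55.4 x 506.0 525.0
far -140 26 ztop 58.9 x 522.0 526.0
far -120 10 ztop 59.0 x 505.0 522.0
far -100 13 ztop 71.6 x 516.0 516.0
far -80 15 ztop 82.0 x 515.0 516.0
far -60 271 ztop 74.6 x 491.0 527.0
far -40 87 ztop 49.9 x 492.0 526.0
```

```bash
python3 -m pendant '[{"dx":0,"dy":0,"dz":0,"turn":0,"claw":11},{"dx":0,"dy":0,"dz":0.06,"turn":0,"claw":11},{"dx":0,"dy":0,"dz":0.06,"turn":0,"claw":11},{"dx":0,"dy":0,"dz":0.04,"turn":0,"claw":11},{"dx":0,"dy":0,"dz":0,"turn":0,"claw":11}]'; python3 -m pendant '[{"dx":0,"dy":0,"dz":0.06,"turn":0,"claw":11},{"dx":0,"dy":0,"dz":0,"turn":0,"claw":11}]'; python3 -m pendant '[{"dx":0,"dy":0,"dz":0.06,"turn":0,"claw":11},{"dx":0,"dy":0,"dz":0,"turn":0,"claw":11}]'
```

```text
time: 9.85
tool_pos: [469.8, -83.9, 52.2]
tcp_rot: [-0.0, 1.0, 0.005, 0.0]
wrist_force: [-0.6, 5.5, -0.0]
finger_gap: 10.9
finger_force: 21.6
time: 10.05
tool_pos: [470.0, -83.8, 50.7]
tcp_rot: [-0.0, 1.0, 0.005, 0.001]
wrist_force: [-0.6, 5.7, 0.5]
finger_gap: 11.5
finger_force: 21.7
time: 10.25
tool_pos: [470.2, -83.6, 49.5]
tcp_rot: [-0.0, 1.0, 0.005, 0.001]
wrist_force: [-1.3, 6.7, 3.8]
finger_gap: 10.9
finger_force: 21.9
```

Contact made (Fz turned upward). Now release and rise.

```bash
python3 -m pendant '[{"dx":0,"dy":0,"dz":0,"turn":0,"claw":11.6},{"dx":0,"dy":0,"dz":0,"turn":0,"claw":13},{"dx":0,"dy":0,"dz":0,"turn":0,"claw":20},{"dx":0,"dy":0,"dz":0,"turn":0,"claw":30},{"dx":0,"dy":0,"dz":0,"turn":0,"claw":36},{"dx":0,"dy":0,"dz":0,"turn":0,"claw":36},{"dx":0,"dy":0,"dz":0,"turn":0,"claw":36},{"dx":0,"dy":0,"dz":0,"turn":0,"claw":36},{"dx":0,"dy":0,"dz":-0.8,"turn":0,"claw":36},{"dx":0,"dy":0,"dz":-1,"turn":0,"claw":36},{"dx":0,"dy":0,"dz":-1,"turn":0,"claw":36},{"dx":0,"dy":0,"dz":-1,"turn":0,"claw":36}]'; python3 go.py 472 -260 100; python3 tote.py c
```

```text
time: 11.45
tool_pos: [469.1, -84.5, 145.0]
tcp_rot: [0.0, 1.0, 0.004, -0.0]
wrist_force: [1.1, 0.2, -0.0]
finger_gap: 36.0
finger_force: 0.0
t 11.45 pos [469.1 -84.5 145. ] yang -89.5 need units [0.055 7.02  1.798] F [ 1.08  0.17 -0.04] gap 36.0 ff 0.0 q7 -1.53
near -200 31 ztop 49.7 x 420.0 433.0
near -180 12 ztop 53.3 x 419.0 424.0
near -160 12 ztop 54.9 x 419.0 424.0
near -140 18 ztop 57.9 x 419.0 424.0
near -120 23 ztop 59.8 x 418.0 424.0
near -100 24 ztop 62.7 x 419.0 423.0
near -80 26 ztop 77.6 x 424.0 424.0
near -60 211 ztop 69.0 x 418.0 439.0
far -200 50 ztop 40.7 x 492.0 524.0
far -180 21 ztop 45.6 x 507.0 523.0
far -160 40 ztop 54.0 x 522.0 528.0
far -140 30 ztop 55.2 x 506.0 524.0
far -120 9 ztop 52.7 x 506.0 507.0
far -100 28 ztop 79.3 x 516.0 517.0
far -80 16 ztop 79.7 x 516.0 517.0
far -60 309 ztop 67.1 x 491.0 527.0
```

The front rests on the sill at a slope of 0.117, with the rear rim still at 50 mm. I'll go behind the tote and turn 90° so both open fingers push evenly.

```bash
python3 -m pendant '[{"dx":0.02,"dy":0.9,"dz":0,"turn":0,"claw":58},{"dx":0.02,"dy":0.9,"dz":0,"turn":0,"claw":58},{"dx":0.02,"dy":0.9,"dz":0,"turn":0,"claw":58},{"dx":0.02,"dy":0.9,"dz":0,"turn":0,"claw":58},{"dx":0.02,"dy":0.9,"dz":0,"turn":0,"claw":58},{"dx":0,"dy":0.9,"dz":0,"turn":0,"claw":58},{"dx":0,"dy":0.9,"dz":0,"turn":0,"claw":58},{"dx":0,"dy":0,"dz":0,"turn":-8.2,"claw":58},{"dx":0,"dy":0,"dz":0,"turn":-8.2,"claw":58},{"dx":0,"dy":0,"dz":0,"turn":-8.2,"claw":58},{"dx":0,"dy":0,"dz":0,"turn":-8.2,"claw":58},{"dx":0,"dy":0,"dz":0,"turn":-8.2,"claw":58},{"dx":0,"dy":0,"dz":0,"turn":-8.2,"claw":58},{"dx":0,"dy":0,"dz":0,"turn":-8.2,"claw":58},{"dx":0,"dy":0,"dz":0,"turn":-8.2,"claw":58},{"dx":0,"dy":0,"dz":0,"turn":-8.2,"claw":58},{"dx":0,"dy":0,"dz":0,"turn":-8.2,"claw":58},{"dx":0,"dy":0,"dz":0,"turn":-8,"claw":58},{"dx":0,"dy":0,"dz":0,"turn":0,"claw":58}]'; python3 go.py 473 -236 50
python3 - <<'E'
from h import *
p,d=read_camera("side");W=cloud("side",d);s=read_state()["tool_pos"];print(s)
Q=W[(abs(W[...,0]-s[0])<70)&(abs(W[...,1]-s[1])<50)&(W[...,2]>110)&(W[...,2]<300)]
for lo in range(140,300,12):
    q=Q[(Q[:,2]>=lo)&(Q[:,2]<lo+12)]
    if len(q):print(lo,len(q),q.min(0).round(),q.max(0).round())
E
```

```text
time: 13.45
tool_pos: [472.7, -241.8, 143.2]
tcp_rot: [-0.001, 0.704, 0.711, 0.0]
wrist_force: [-0.8, 0.2, -0.1]
finger_gap: 58.2
finger_force: 0.0
t 13.45 pos [ 472.7 -241.8  143.2] yang 0.56 need units [0.229 0.02  3.727] F [-0.76  0.23 -0.13] gap 58.2 ff 0.0 q7 0.19
[ 472.73721636 -241.84993956  143.28050145]
176 40 [ 432. -250.  177.] [ 515. -226.  188.]
188 68 [ 431. -248.  188.] [ 515. -226.  200.]
200 65 [ 431. -250.  200.] [ 516. -226.  212.]
212 78 [ 417. -247.  212.] [ 529. -225.  224.]
224 153 [ 412. -252.  224.] [ 535. -223.  236.]
236 151 [ 410. -257.  236.] [ 537. -220.  248.]
248 196 [ 408. -256.  248.] [ 537. -219.  260.]
260 235 [ 406. -254.  260.] [ 539. -217.  272.]
272 306 [ 406. -251.  272.] [ 541. -218.  284.]
284 177 [ 433. -245.  284.] [ 513. -225.  296.]
296 28 [ 437. -233.  296.] [ 509. -205.  300.]
```

```bash
python3 -m pendant '[{"dx":0,"dy":0,"dz":0.9,"turn":0,"claw":58},{"dx":0,"dy":0,"dz":0.9,"turn":0,"claw":58},{"dx":0,"dy":0,"dz":0.9,"turn":0,"claw":58},{"dx":0,"dy":0,"dz":0.9,"turn":0,"claw":58},{"dx":0,"dy":0,"dz":0.8,"turn":0,"claw":58},{"dx":0,"dy":0,"dz":0.6,"turn":0,"claw":58},{"dx":0,"dy":0,"dz":0.5,"turn":0,"claw":58},{"dx":0,"dy":0,"dz":0.3,"turn":0,"claw":58},{"dx":0,"dy":0,"dz":0,"turn":0,"claw":58}]'; python3 go.py 472 -220 -4
python3 -m pendant '[{"dx":0.2,"dy":0,"dz":0,"turn":0,"claw":58},{"dx":0.2,"dy":0,"dz":0,"turn":0,"claw":58},{"dx":0.15,"dy":0,"dz":0,"turn":0,"claw":58},{"dx":0.1,"dy":0,"dz":0,"turn":0,"claw":58},{"dx":0.1,"dy":0,"dz":0,"turn":0,"claw":58}]'; python3 go.py 472 -220 -4
```

```text
time: 14.4
tool_pos: [472.8, -241.7, -1.7]
tcp_rot: [-0.001, 0.704, 0.71, -0.0]
wrist_force: [0.4, -0.1, 0.6]
finger_gap: 58.0
finger_force: 0.0
t 14.4 pos [ 472.8 -241.7   -1.7] yang 0.47 need units [ 0.87  -0.025  0.093] F [ 0.37 -0.08  0.56] gap 58.0 ff 0.0 q7 0.07
time: 14.9
tool_pos: [473.2, -223.0, -0.7]
tcp_rot: [0.0, 0.704, 0.71, 0.0]
wrist_force: [1.3, 0.1, 0.9]
finger_gap: 58.0
finger_force: 0.0
t 14.9 pos [ 473.2 -223.    -0.7] yang 0.51 need units [ 0.12  -0.049  0.132] F [1.25 0.1  0.89] gap 58.0 ff 0.0 q7 0.04
```

```bash
for i in 1; do :; done; python3 -m pendant '[{"dx":0.1,"dy":0,"dz":0,"turn":0,"claw":58},{"dx":0.1,"dy":0,"dz":0,"turn":0,"claw":58},{"dx":0.1,"dy":0,"dz":0,"turn":0,"claw":58},{"dx":0.1,"dy":0,"dz":0,"turn":0,"claw":58}]'; python3 -m pendant '[{"dx":0.1,"dy":0,"dz":0,"turn":0,"claw":58},{"dx":0.1,"dy":0,"dz":0,"turn":0,"claw":58},{"dx":0.1,"dy":0,"dz":0,"turn":0,"claw":58},{"dx":0.1,"dy":0,"dz":0,"turn":0,"claw":58}]'; python3 go.py 472 -200 -4; python3 tote.py d
```

```text
time: 15.3
tool_pos: [473.0, -215.7, -0.8]
tcp_rot: [0.001, 0.705, 0.71, -0.001]
wrist_force: [-0.1, -5.9, -0.8]
finger_gap: 58.3
finger_force: 3.2
time: 15.7
tool_pos: [472.9, -206.0, -0.8]
tcp_rot: [0.001, 0.705, 0.709, -0.001]
wrist_force: [0.0, -7.1, -0.2]
finger_gap: 58.2
finger_force: 3.6
t 15.7 pos [ 472.9 -206.    -0.8] yang 0.37 need units [ 0.241 -0.033  0.129] F [ 0.02 -7.07 -0.16] gap 58.2 ff 3.59 q7 -0.0
near -200 77 ztop 83.0 x 414.0 439.0
near -180 32 ztop 50.2 x 419.0 434.0
near -160 15 ztop 54.7 x 419.0 424.0
near -140 15 ztop 57.2 x 418.0 423.0
near -120 19 ztop 59.4 x 419.0 424.0
near -100 26 ztop 62.9 x 419.0 423.0
near -80 27 ztop 75.4 x 424.0 424.0
near -60 44 ztop 79.5 x 424.0 427.0
near -40 196 ztop 67.1 x 418.0 439.0
far -220 8 ztop 68.3 x 502.0 503.0
far -200 89 ztop 83.2 x 502.0 532.0
far -180 69 ztop 44.4 x 493.0 529.0
far -160 31 ztop 47.6 x 506.0 524.0
far -140 43 ztop 55.9 x 522.0 527.0
far -120 20 ztop 55.7 x 506.0 524.0
far -100 7 ztop 55.9 x 505.0 507.0
far -80 27 ztop 76.5 x 516.0 517.0
far -60 35 ztop 82.8 x 515.0 520.0
far -40 309 ztop 67.1 x 491.0 527.0
```

```bash
python3 -m pendant '[{"dx":0.12,"dy":0,"dz":0,"turn":0,"claw":58},{"dx":0.12,"dy":0,"dz":0,"turn":0,"claw":58},{"dx":0.12,"dy":0,"dz":0,"turn":0,"claw":58},{"dx":0.12,"dy":0,"dz":0,"turn":0,"claw":58},{"dx":0.12,"dy":0,"dz":0,"turn":0,"claw":58},{"dx":0.12,"dy":0,"dz":0,"turn":0,"claw":58},{"dx":0.12,"dy":0,"dz":0,"turn":0,"claw":58}]'; python3 -m pendant '[{"dx":0.1,"dy":0,"dz":-0.08,"turn":0,"claw":58},{"dx":0.1,"dy":0,"dz":-0.08,"turn":0,"claw":58},{"dx":0.1,"dy":0,"dz":-0.08,"turn":0,"claw":58}]'; python3 tote.py e
```

```text
time: 16.5
tool_pos: [473.1, -186.3, -0.4]
tcp_rot: [0.002, 0.705, 0.709, -0.001]
wrist_force: [0.2, -10.3, 2.5]
finger_gap: 58.1
finger_force: 5.3
time: 16.8
tool_pos: [473.2, -179.1, 5.9]
tcp_rot: [0.002, 0.705, 0.709, -0.001]
wrist_force: [-0.2, -10.5, 4.2]
finger_gap: 58.0
finger_force: 5.3
near -180 29 ztop 77.7 x 428.0 438.0
near -160 71 ztop 82.5 x 423.0 440.0
near -140 15 ztop 58.4 x 419.0 424.0
near -120 18 ztop 61.0 x 419.0 424.0
near -100 27 ztop 63.2 x 418.0 424.0
near -80 27 ztop 64.8 x 419.0 424.0
near -60 29 ztop 66.9 x 418.0 423.0
near -40 30 ztop 75.8 x 424.0 424.0
near -20 228 ztop 70.4 x 418.0 440.0
far -180 49 ztop 81.6 x 504.0 525.0
far -160 95 ztop 78.3 x 504.0 515.0
far -140 35 ztop 46.8 x 507.0 523.0
far -120 51 ztop 55.2 x 506.0 527.0
far -100 27 ztop 62.6 x 522.0 526.0
far -80 20 ztop 59.2 x 506.0 523.0
far -60 28 ztop 60.7 x 490.0 517.0
far -40 25 ztop 80.8 x 516.0 516.0
far -20 343 ztop 69.9 x 490.0 528.0
```

The heel has started to rise (about 6 mm) and tipping begins, so I'll raise the fingers along with it.

```bash
python3 -m pendant '[{"dx":0,"dy":0,"dz":-0.15,"turn":0,"claw":58},{"dx":0.08,"dy":0,"dz":-0.15,"turn":0,"claw":58},{"dx":0.08,"dy":0,"dz":-0.1,"turn":0,"claw":58}]'; python3 -m pendant '[{"dx":0.1,"dy":0,"dz":-0.1,"turn":0,"claw":58},{"dx":0.1,"dy":0,"dz":-0.1,"turn":0,"claw":58}]';  python3 tote.py f
```

```text
time: 17.2
tool_pos: [473.1, -172.5, 15.6]
tcp_rot: [0.001, 0.705, 0.71, -0.0]
wrist_force: [0.5, -6.1, -0.8]
finger_gap: 58.3
finger_force: 2.8
time: 17.4
tool_pos: [472.7, -167.1, 20.4]
tcp_rot: [0.001, 0.704, 0.71, -0.0]
wrist_force: [0.9, -5.1, 0.4]
finger_gap: 57.9
finger_force: 2.6
near -160 62 ztop 82.4 x 432.0 439.0
near -140 62 ztop 70.5 x 419.0 439.0
near -120 23 ztop 68.8 x 418.0 424.0
near -100 21 ztop 67.9 x 418.0 423.0
near -80 37 ztop 65.3 x 418.0 424.0
near -60 36 ztop 64.0 x 418.0 424.0
near -40 35 ztop 62.0 x 418.0 424.0
near -20 53 ztop 78.0 x 423.0 428.0
near 0 152 ztop 60.4 x 418.0 440.0
far -160 60 ztop 83.3 x 502.0 516.0
far -140 153 ztop 69.5 x 491.0 527.0
far -120 37 ztop 68.2 x 522.0 528.0
far -100 38 ztop 66.7 x 522.0 528.0
far -80 49 ztop 56.9 x 505.0 523.0
far -60 12 ztop 57.5 x 505.0 507.0
far -40 61 ztop 66.1 x 515.0 516.0
far -20 41 ztop 79.6 x 515.0 517.0
far 0 242 ztop 60.3 x 491.0 527.0
```

```bash
python3 -m pendant '[{"dx":0.1,"dy":0,"dz":-0.1,"turn":0,"claw":58},{"dx":0.1,"dy":0,"dz":-0.05,"turn":0,"claw":58},{"dx":0.1,"dy":0,"dz":0,"turn":0,"claw":58},{"dx":0.1,"dy":0,"dz":0,"turn":0,"claw":58}]'; python3 -m pendant '[{"dx":0.1,"dy":0,"dz":0.02,"turn":0,"claw":58},{"dx":0.1,"dy":0,"dz":0.02,"turn":0,"claw":58},{"dx":0.1,"dy":0,"dz":0.02,"turn":0,"claw":58},{"dx":0.1,"dy":0,"dz":0.02,"turn":0,"claw":58}]';  python3 tote.py g
```

```text
time: 17.9
tool_pos: [472.5, -156.5, 23.9]
tcp_rot: [0.0, 0.704, 0.71, -0.0]
wrist_force: [0.0, -4.9, 2.0]
finger_gap: 57.9
finger_force: 2.7
time: 18.3
tool_pos: [472.6, -147.0, 22.0]
tcp_rot: [0.001, 0.704, 0.71, -0.0]
wrist_force: [-0.1, -6.4, 3.6]
finger_gap: 58.0
finger_force: 3.4
near -140 67 ztop 83.1 x 431.0 439.0
near -120 74 ztop 71.8 x 418.0 439.0
near -100 27 ztop 69.2 x 418.0 424.0
near -80 24 ztop 66.4 x 418.0 424.0
near -60 34 ztop 64.6 x 418.0 424.0
near -40 41 ztop 61.9 x 418.0 423.0
near -20 43 ztop 59.2 x 417.0 424.0
near 0 55 ztop 75.4 x 423.0 431.0
far -160 8 ztop 82.2 x 502.0 503.0
far -140 56 ztop 82.2 x 502.0 514.0
far -120 178 ztop 71.0 x 490.0 528.0
far -100 38 ztop 68.0 x 507.0 528.0
far -80 48 ztop 66.3 x 522.0 527.0
far -60 42 ztop 54.0 x 505.0 525.0
far -40 17 ztop 55.4 x 505.0 521.0
far -20 69 ztop 60.3 x 515.0 516.0
far 0 49 ztop 81.6 x 499.0 516.0
```

```bash
python3 -m pendant '[{"dx":0.12,"dy":0,"dz":0,"turn":0,"claw":58},{"dx":0.12,"dy":0,"dz":0,"turn":0,"claw":58},{"dx":0.12,"dy":0,"dz":0.02,"turn":0,"claw":58},{"dx":0.12,"dy":0,"dz":0.03,"turn":0,"claw":58},{"dx":0.12,"dy":0,"dz":0.03,"turn":0,"claw":58}]'; python3 -m pendant '[{"dx":0.12,"dy":0,"dz":0.03,"turn":0,"claw":58},{"dx":0.12,"dy":0,"dz":0.03,"turn":0,"claw":58},{"dx":0.12,"dy":0,"dz":0.03,"turn":0,"claw":58},{"dx":0.12,"dy":0,"dz":0.03,"turn":0,"claw":58},{"dx":0.12,"dy":0,"dz":0.03,"turn":0,"claw":58}]';  python3 tote.py i
```

```text
time: 18.9
tool_pos: [473.0, -132.9, 20.5]
tcp_rot: [0.001, 0.705, 0.71, -0.0]
wrist_force: [-0.0, -8.9, 9.1]
finger_gap: 58.0
finger_force: 5.0
time: 19.4
tool_pos: [473.1, -118.3, 16.9]
tcp_rot: [0.002, 0.705, 0.71, -0.001]
wrist_force: [0.3, -10.6, 11.9]
finger_gap: 58.0
finger_force: 6.0
near -120 24 ztop 81.3 x 431.0 437.0
near -100 120 ztop 70.8 x 419.0 440.0
near -80 30 ztop 66.8 x 418.0 424.0
near -60 28 ztop 64.5 x 419.0 424.0
near -40 24 ztop 62.1 x 418.0 423.0
near -20 39 ztop 59.0 x 418.0 424.0
near 0 33 ztop 56.0 x 418.0 423.0
far -120 18 ztop 82.4 x 503.0 515.0
far -100 224 ztop 72.1 x 492.0 527.0
far -80 61 ztop 66.5 x 522.0 528.0
far -60 45 ztop 63.5 x 507.0 527.0
far -40 44 ztop 61.0 x 522.0 527.0
far -20 32 ztop 49.6 x 505.0 522.0
far 0 71 ztop 48.8 x 493.0 517.0
```

Downward friction is building up (Fz 12), so I'll raise a little before going on.

```bash
python3 -m pendant '[{"dx":-0.04,"dy":0,"dz":-0.1,"turn":0,"claw":58},{"dx":0,"dy":0,"dz":-0.06,"turn":0,"claw":58}]'; python3 -m pendant '[{"dx":0.1,"dy":0,"dz":-0.02,"turn":0,"claw":58},{"dx":0.12,"dy":0,"dz":0,"turn":0,"claw":58},{"dx":0.12,"dy":0,"dz":0,"turn":0,"claw":58},{"dx":0.12,"dy":0,"dz":0,"turn":0,"claw":58}]';  python3 tote.py j
```

```text
time: 19.7
tool_pos: [471.7, -117.0, 19.9]
tcp_rot: [-0.0, 0.704, 0.71, -0.0]
wrist_force: [0.3, -3.5, -2.7]
finger_gap: 57.6
finger_force: 1.8
time: 20.1
tool_pos: [471.6, -104.7, 20.3]
tcp_rot: [-0.0, 0.704, 0.71, -0.0]
wrist_force: [-0.3, -4.9, -2.6]
finger_gap: 57.9
finger_force: 1.9
near -100 58 ztop 82.3 x 430.0 439.0
near -80 99 ztop 66.1 x 418.0 440.0
near -60 30 ztop 64.3 x 418.0 424.0
near -40 24 ztop 62.1 x 418.0 424.0
near -20 31 ztop 59.9 x 418.0 423.0
near 0 40 ztop 57.7 x 418.0 423.0
far -120 8 ztop 80.8 x 502.0 502.0
far -100 56 ztop 82.5 x 501.0 516.0
far -80 210 ztop 66.5 x 490.0 527.0
far -60 54 ztop 63.6 x 522.0 528.0
far -40 49 ztop 62.0 x 522.0 527.0
far -20 37 ztop 53.3 x 522.0 527.0
far 0 27 ztop 51.6 x 505.0 522.0
```

```bash
python3 -m pendant '[{"dx":0.12,"dy":0,"dz":0,"turn":0,"claw":58},{"dx":0.12,"dy":0,"dz":0.02,"turn":0,"claw":58},{"dx":0.12,"dy":0,"dz":0.02,"turn":0,"claw":58},{"dx":0.12,"dy":0,"dz":0.02,"turn":0,"claw":58}]'; python3 -m pendant '[{"dx":0.1,"dy":0,"dz":0.02,"turn":0,"claw":58},{"dx":0.1,"dy":0,"dz":0.02,"turn":0,"claw":58},{"dx":0.1,"dy":0,"dz":0.02,"turn":0,"claw":58}]';  python3 tote.py k
```

```text
time: 20.6
tool_pos: [472.1, -93.4, 19.1]
tcp_rot: [0.0, 0.704, 0.71, -0.0]
wrist_force: [-0.7, -5.7, 0.7]
finger_gap: 57.8
finger_force: 2.8
time: 20.9
tool_pos: [472.6, -87.3, 18.2]
tcp_rot: [0.001, 0.704, 0.71, -0.0]
wrist_force: [-0.9, -11.2, 8.0]
finger_gap: 58.2
finger_force: 5.3
near -80 89 ztop 80.9 x 431.0 439.0
near -60 69 ztop 64.0 x 419.0 440.0
near -40 31 ztop 62.5 x 419.0 424.0
near -20 26 ztop 60.3 x 419.0 425.0
near 0 31 ztop 57.8 x 419.0 425.0
far -100 9 ztop 77.8 x 502.0 503.0
far -80 100 ztop 80.8 x 502.0 514.0
far -60 181 ztop 63.1 x 491.0 528.0
far -40 49 ztop 61.6 x 523.0 529.0
far -20 43 ztop 60.2 x 522.0 529.0
far 0 44 ztop 48.1 x 506.0 527.0
```

```bash
python3 -m pendant '[{"dx":-0.04,"dy":0,"dz":-0.08,"turn":0,"claw":58},{"dx":0,"dy":0,"dz":-0.04,"turn":0,"claw":58}]'; python3 -m pendant '[{"dx":0.1,"dy":0,"dz":-0.01,"turn":0,"claw":58},{"dx":0.1,"dy":0,"dz":0,"turn":0,"claw":58},{"dx":0.1,"dy":0,"dz":0,"turn":0,"claw":58}]';  python3 tote.py l
```

```text
time: 21.2
tool_pos: [472.1, -86.5, 20.7]
tcp_rot: [0.0, 0.704, 0.71, 0.0]
wrist_force: [0.4, -4.3, -2.8]
finger_gap: 58.0
finger_force: 1.8
time: 21.5
tool_pos: [471.6, -78.8, 20.6]
tcp_rot: [-0.0, 0.704, 0.71, -0.0]
wrist_force: [0.1, -3.4, -3.0]
finger_gap: 57.9
finger_force: 1.9
near -80 26 ztop 82.6 x 430.0 436.0
near -60 123 ztop 72.6 x 429.0 440.0
near -40 35 ztop 62.8 x 418.0 425.0
near -20 24 ztop 60.9 x 418.0 424.0
near 0 29 ztop 58.6 x 418.0 424.0
far -80 40 ztop 82.7 x 501.0 514.0
far -60 234 ztop 70.2 x 501.0 514.0
far -40 54 ztop 62.8 x 522.0 527.0
far -20 40 ztop 60.2 x 522.0 529.0
far 0 45 ztop 58.8 x 522.0 527.0
```

```bash
python3 -m pendant '[{"dx":0.08,"dy":0,"dz":0.02,"turn":0,"claw":58},{"dx":0.08,"dy":0,"dz":0.02,"turn":0,"claw":58},{"dx":0.08,"dy":0,"dz":0,"turn":0,"claw":58}]'; python3 tote.py n
python3 - <<'E'
from h import *
p=np.load("pics/nt.npz")["p"]; cv2.imwrite("pics/nt.png",cv2.resize(p[190:290,255:400,::-1],None,fx=5,fy=5,interpolation=cv2.INTER_CUBIC))
E
```

```text
time: 21.9
tool_pos: [472.0, -75.2, 20.3]
tcp_rot: [0.001, 0.705, 0.71, -0.001]
wrist_force: [0.0, -6.2, 1.9]
finger_gap: 58.2
finger_force: 3.4
near -80 9 ztop 82.0 x 430.0 431.0
near -60 135 ztop 77.1 x 431.0 440.0
near -40 31 ztop 61.4 x 419.0 424.0
near -20 30 ztop 60.7 x 419.0 424.0
near 0 27 ztop 58.4 x 419.0 424.0
far -80 12 ztop 82.1 x 501.0 502.0
far -60 249 ztop 74.6 x 502.0 514.0
far -40 62 ztop 61.6 x 522.0 529.0
far -20 42 ztop 60.3 x 523.0 529.0
far 0 43 ztop 59.0 x 522.0 527.0
```

View pics/nt.png

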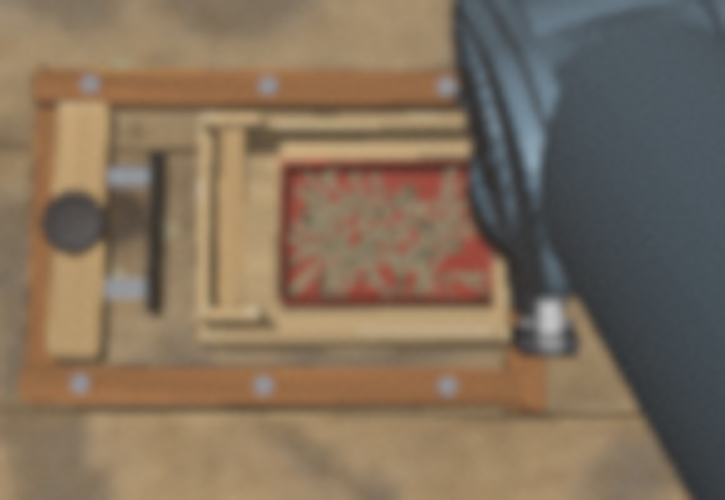

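The top crop shows the tote square between the rails. Its front rim is at x≈197 and the pad face at x≈163, so the gap is about 16 mm, and the rear is still over the sill. I'll keep pushing gently.

```bash
python3 -c "
from h import *
f=lambda x,y,z:ray('top',255+x/5-.4,190+y/5-.4,z).round(1)
print(f(197,225,51),f(163,230,40))"
python3 -m pendant '[{"dx":0,"dy":0,"dz":-0.06,"turn":0,"claw":58},{"dx":0.08,"dy":0,"dz":0,"turn":0,"claw":58},{"dx":0.08,"dy":0,"dz":0,"turn":0,"claw":58}]'; python3 tote.py o
```

```text
[472.8  86.5  51. ] [471.6 103.8  40. ]
time: 22.3
tool_pos: [471.7, -68.6, 21.2]
tcp_rot: [-0.0, 0.704, 0.71, 0.0]
wrist_force: [0.2, 1.0, -0.6]
finger_gap: 58.3
finger_force: 0.0
near -80 7 ztop 82.4 x 430.0 430.0
near -60 114 ztop 78.8 x 430.0 439.0
near -40 21 ztop 50.5 x 419.0 424.0
near -20 20 ztop 49.8 x 419.0 424.0
near 0 21 ztop 50.6 x 419.0 424.0
far -80 12 ztop 81.4 x 501.0 501.0
far -60 177 ztop 79.3 x 501.0 514.0
far -40 62 ztop 49.8 x 493.0 529.0
far -20 22 ztop 50.2 x 522.0 529.0
far 0 16 ztop 48.6 x 524.0 527.0
```

It dropped flat (rims at 50 all along). I'll back off, lower the fingers behind the rear wall and measure the remaining gap.

```bash
python3 -m pendant '[{"dx":-0.3,"dy":0,"dz":0,"turn":0,"claw":58},{"dx":-0.4,"dy":0,"dz":0,"turn":0,"claw":58},{"dx":-0.3,"dy":0,"dz":0.1,"turn":0,"claw":58},{"dx":0,"dy":0,"dz":0.3,"turn":0,"claw":58},{"dx":0,"dy":0,"dz":0.3,"turn":0,"claw":58},{"dx":0,"dy":0,"dz":0.1,"turn":0,"claw":58},{"dx":0,"dy":0,"dz":0,"turn":0,"claw":58}]'
cat > gap.py <<'E'
from h import *
import sys
p,d=read_camera("top");np.savez(f"pics/{sys.argv[1]}.npz",p=p,d=d)
g=cv2.cvtColor(p,cv2.COLOR_RGB2GRAY).astype(float);v=slice(222,251)
r=g[v,275:305].mean(0);print("gray",dict(zip(range(275,305),r.round().astype(int).tolist())))
r2=p[v,275:305,0].mean(0)
# subpixel pad right edge: max gradient after the dark line
k=10+np.argmin(r[10:16]);gr=np.diff(r);
i=k+np.argmax(gr[k:k+4]);w=gr[i-1:i+2].clip(0);e=275+i+.5+(w*[-1,0,1]).sum()/w.sum()
print("pad edge u",round(e,2),"y",ray("top",e,237,40)[1].round(1))
W=cloud("top",d)
m=(W[...,2]>44)&(W[...,2]<56)&(abs(W[...,0]-472)<50)&(W[...,1]>60)&(W[...,1]<100);print("rim front y",np.percentile(W[m][:,1],[50,90,98]).round(1))
E
python3 gap.py p; python3 go.py 472 -77 2
```

```text
time: 23.1
tool_pos: [471.4, -93.7, 0.6]
tcp_rot: [-0.001, 0.704, 0.71, -0.0]
wrist_force: [-0.2, -0.2, -0.1]
finger_gap: 58.2
finger_force: 0.0
gray {275: 120, 276: 105, 277: 106, 278: 113, 279: 115, 280: 115, 281: 116, 282: 117, 283: 111, 284: 93, 285: 68, 286: 59, 287: 78, 288: 106, 289: 125, 290: 128, 291: 127, 292: 133, 293: 152, 294: 162, 295: 148, 296: 131, 297: 142, 298: 153, 299: 157, 300: 158, 301: 158, 302: 155, 303: 152, 304: 152}
pad edge u 287.5 y 103.0
rim front y [85.5 87.8 88.4]
t 23.15 pos [471.7 -93.7   0.9] yang 0.54 need units [ 0.669  0.02  -0.042] F [-0.62 -0.39  0.56] gap 58.1 ff 0.0 q7 -0.22
```

```bash
python3 -m pendant '[{"dx":0.3,"dy":0,"dz":0,"turn":0,"claw":58},{"dx":0.3,"dy":0,"dz":0,"turn":0,"claw":58},{"dx":0.16,"dy":0,"dz":0,"turn":0,"claw":58},{"dx":0.08,"dy":0,"dz":0,"turn":0,"claw":58},{"dx":0.08,"dy":0,"dz":0,"turn":0,"claw":58},{"dx":0.08,"dy":0,"dz":0,"turn":0,"claw":58}]'; python3 -m pendant '[{"dx":0.08,"dy":0,"dz":0,"turn":0,"claw":58},{"dx":0.08,"dy":0,"dz":0,"turn":0,"claw":58}]';python3 -m pendant '[{"dx":0.06,"dy":0,"dz":0,"turn":0,"claw":58},{"dx":0,"dy":0,"dz":0,"turn":0,"claw":58}]'; python3 gap.py q
```

```text
time: 23.75
tool_pos: [471.7, -71.0, 1.4]
tcp_rot: [0.001, 0.704, 0.71, -0.001]
wrist_force: [0.9, -6.3, 1.0]
finger_gap: 58.3
finger_force: 3.3
time: 23.95
tool_pos: [471.6, -67.7, 1.4]
tcp_rot: [0.001, 0.705, 0.709, -0.001]
wrist_force: [0.3, -6.7, 1.2]
finger_gap: 57.9
finger_force: 3.2
time: 24.15
tool_pos: [471.6, -65.9, 1.4]
tcp_rot: [0.001, 0.705, 0.709, -0.001]
wrist_force: [-0.2, -4.4, 1.1]
finger_gap: 57.8
finger_force: 2.6
gray {275: 120, 276: 105, 277: 105, 278: 113, 279: 115, 280: 115, 281: 116, 282: 116, 283: 111, 284: 93, 285: 68, 286: 59, 287: 77, 288: 106, 289: 128, 290: 145, 291: 160, 292: 159, 293: 140, 294: 130, 295: 140, 296: 149, 297: 156, 298: 158, 299: 156, 300: 150, 301: 149, 302: 154, 303: 158, 304: 159}
pad edge u 287.56 y 102.9
rim front y [91.  93.6 94.1]
```

```bash
python3 -m pendant '[{"dx":0.08,"dy":0,"dz":0,"turn":0,"claw":58},{"dx":0.08,"dy":0,"dz":0,"turn":0,"claw":58},{"dx":0.08,"dy":0,"dz":0,"turn":0,"claw":58},{"dx":0.08,"dy":0,"dz":0,"turn":0,"claw":58}]'; python3 gap.py r;  python3 -m pendant '[{"dx":0.06,"dy":0,"dz":0,"turn":0,"claw":58},{"dx":0.06,"dy":0,"dz":0,"turn":0,"claw":58}]'; python3 gap.py s
```

```text
time: 24.6
tool_pos: [471.6, -58.3, 1.4]
tcp_rot: [0.001, 0.705, 0.709, -0.001]
wrist_force: [0.7, -7.2, 0.7]
finger_gap: 58.2
finger_force: 3.3
gray {275: 120, 276: 105, 277: 106, 278: 113, 279: 115, 280: 115, 281: 116, 282: 116, 283: 111, 284: 92, 285: 68, 286: 72, 287: 112, 288: 149, 289: 155, 290: 135, 291: 128, 292: 141, 293: 150, 294: 156, 295: 158, 296: 156, 297: 149, 298: 146, 299: 153, 300: 158, 301: 159, 302: 156, 303: 143, 304: 115}
pad edge u 286.9 y 104.5
rim front y [96.8 99.5 99.9]
time: 24.85
tool_pos: [471.5, -55.4, 1.4]
tcp_rot: [0.001, 0.705, 0.709, -0.001]
wrist_force: [-0.6, -7.3, 1.2]
finger_gap: 57.9
finger_force: 3.6
gray {275: 120, 276: 105, 277: 105, 278: 113, 279: 115, 280: 115, 281: 116, 282: 115, 283: 104, 284: 82, 285: 83, 286: 124, 287: 155, 288: 149, 289: 124, 290: 127, 291: 147, 292: 155, 293: 157, 294: 157, 295: 155, 296: 149, 297: 147, 298: 154, 299: 158, 300: 158, 301: 152, 302: 132, 303: 104, 304: 94}
pad edge u 285.92 y 106.9
rim front y [76.6 99.7 99.9]
```

```bash
python3 -m pendant '[{"dx":0.05,"dy":0,"dz":0,"turn":0,"claw":58},{"dx":0.05,"dy":0,"dz":0,"turn":0,"claw":58},{"dx":0.03,"dy":0,"dz":0,"turn":0,"claw":58}]'
cat > pad.py <<'E'
from h import *
import sys
# left (back) edge of the dark pad, subpixel crossing of 93, free position p.npz
def e(g,a=93):
    out=[]
    for rows in((223,227),(231,240),(246,250)):
        r=g[rows[0]:rows[1],278:290].mean(0);k=np.argmax(r<a);out.append(278+k-1+(r[k-1]-a)/(r[k-1]-r[k]))
    return np.array(out)
G=lambda p:cv2.cvtColor(p,cv2.COLOR_RGB2GRAY).astype(float)
e0=e(G(np.load("pics/p.npz")["p"]))
if len(sys.argv)>1: p,d=read_camera("top");np.savez(f"pics/{sys.argv[1]}.npz",p=p,d=d)
for n in["q","r","s"]+sys.argv[1:]:
    x=e(G(np.load(f"pics/{n}.npz")["p"]));print(n,((e0-x)*2.22).round(2),"mm")
E
python3 pad.py u
```

```text
time: 25.2
tool_pos: [471.4, -52.7, 1.4]
tcp_rot: [0.001, 0.705, 0.709, -0.001]
wrist_force: [-0.6, -7.6, 2.0]
finger_gap: 57.8
finger_force: 4.3
q [ 0.02 -0.02  0.04] mm
r [ 0.07 -0.19  0.09] mm
s [0.72 0.12 0.57] mm
u [3.19 0.07 3.05] mm
```

```bash
python3 -m pendant '[{"dx":0.04,"dy":0,"dz":0,"turn":0,"claw":58},{"dx":0.02,"dy":0,"dz":0,"turn":0,"claw":58},{"dx":0,"dy":0,"dz":0,"turn":0,"claw":58}]'; python3 pad.py v; python3 -m pendant '[{"dx":-0.1,"dy":0,"dz":0,"turn":0,"claw":58},{"dx":-0.2,"dy":0,"dz":0,"turn":0,"claw":58},{"dx":-0.5,"dy":0,"dz":0,"turn":0,"claw":58},{"dx":-0.5,"dy":0,"dz":-0.3,"turn":0,"claw":58},{"dx":0,"dy":0,"dz":-1,"turn":0,"claw":58},{"dx":0,"dy":0,"dz":-1,"turn":0,"claw":58},{"dx":0,"dy":0,"dz":-1,"turn":0,"claw":58},{"dx":-1,"dy":0,"dz":-1,"turn":0,"claw":58},{"dx":-1,"dy":0,"dz":-1,"turn":0,"claw":58},{"dx":0,"dy":0,"dz":0,"turn":0,"claw":58}]'; python3 pad.py w; python3 tote.py x
python3 - <<'E'
from h import *
p=np.load("pics/wt.npz" if 0 else "pics/w.npz")["p"]; cv2.imwrite("pics/w.png",cv2.resize(p[195:285,255:365,::-1],None,fx=7,fy=6.5,interpolation=cv2.INTER_CUBIC))
E
```

```text
time: 25.55
tool_pos: [471.4, -51.5, 1.4]
tcp_rot: [0.001, 0.705, 0.709, -0.001]
wrist_force: [0.3, -8.7, 1.5]
finger_gap: 58.0
finger_force: 4.3
q [ 0.02 -0.02  0.04] mm
r [ 0.07 -0.19  0.09] mm
s [0.72 0.12 0.57] mm
v [4.42 0.   3.76] mm
time: 26.6
tool_pos: [474.1, -135.5, 136.6]
tcp_rot: [0.003, 0.706, 0.708, 0.001]
wrist_force: [0.9, 0.4, -0.1]
finger_gap: 57.9
finger_force: 0.0
q [ 0.02 -0.02  0.04] mm
r [ 0.07 -0.19  0.09] mm
s [0.72 0.12 0.57] mm
w [4.48 0.07 4.25] mm
near -40 64 ztop 50.1 x 420.0 439.0
near -20 25 ztop 50.4 x 419.0 424.0
near 0 19 ztop 50.7 x 419.0 424.0
far -40 114 ztop 50.2 x 491.0 527.0
far -20 60 ztop 49.8 x 504.0 529.0
far 0 24 ztop 50.2 x 523.0 528.0
```

View pics/w.png

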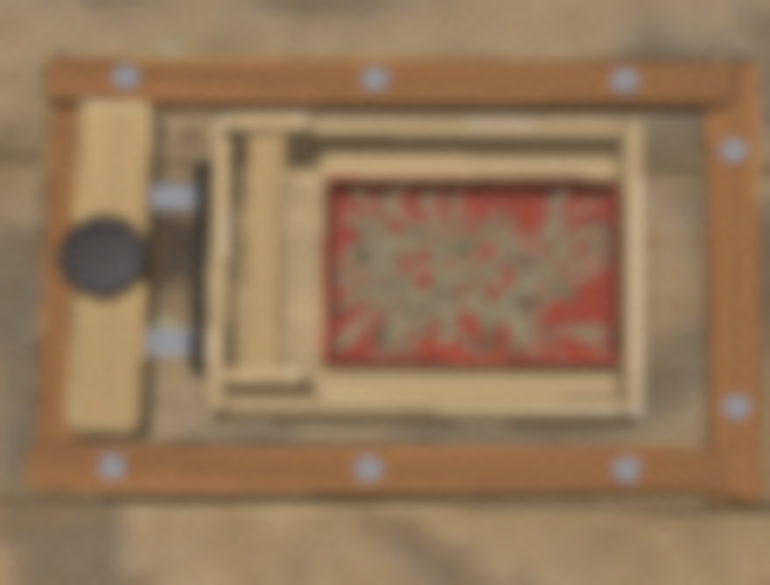

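The top crop shows the tote flat in the bay, its rear rim at x≈640 well past the sill (705–760). The front is against the pad at x≈205, with the pad pushed in about 4.5–5 mm and holding after release. The gripper is clear.

```bash
python3 -c "
from bench import *
print(close_job())"
```

```text
the job is handed in; nothing more can be done
None
```

The tote is parked flat in the bay with its rear edge past the sill and the sprung pad pushed in about 4.5 mm by my camera measurement; the arm is clear and the job was handed in at about 27 s (no verdict came back).

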